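# Load the tenoned rail under the drilling bridge

### The job

Load the tenoned wooden rail into the drilling jig: lay it in the jig's channel and slide it, tenon first, under the metal bridge until the end of the tenon is up against the wooden stop. Leave it lying flat in the channel, let go of it, and leave the plain offcut of the same stock where it lies.

Things in the scene. Friction and masses are not known exactly. Their poses are not given: they have to be found in the camera images.
- rail: Light wooden bar 190 x 40 mm, 34 high (0.15-0.26 kg), with a narrower tenon 30 mm long, 20 wide, 14 high in the middle of one end. Starts flat on the table at the robot's left, tenon roughly to the robot's right. Origin: centre of the bar's underside; x runs along it to the tenon (bar x -95 to 95, tenon 95 to 125), y across, z up.
- rail_tip (a point): Centre of the end face of the rail's tenon, 125 mm along the rail's x from its origin and 17 mm above its underside.
- jig: Fixed jig, mm. Origin: centre of base underside, on the table; x: feed direction to the stop (about robot's right). Plywood base 300x130, channel floor z 12. Dark wood fences x -100 to 130, top z 22, inner faces y +-27, outer +-47. Aluminium bridge x 50 to 90, posts |y| 49 to 63, underside z 60, top 72, two bushes to 78. Dark wood stop: face x 130, 104 wide, top z 50. Open at -x end.
- offcut: A plain offcut of the same stock without a tenon, 140 x 40 x 34 mm, lying near the rail; not to be used. Origin: centre of its underside, x along its length, z up.
Mind the look-alikes: they are no part of the job. Leave any black look-alike of the rail alone.

How it is judged:
By the outcome, as a careful person would: the job done as asked, in the order asked, and still so for the second after the job is handed in, with the robot touching nothing.
It also fails if it takes over 40 s, if anything falls off the work surface, if the arm or the gripper's body presses on something with over 40 N, if the wrist force passes 120 N, or if a joint passes its speed limit or range.

### The arm

A 6-joint arm with a two-finger parallel gripper is mounted at the origin on the work surface. World frame = base frame: x ahead of the robot, y to its left, z up, the work surface at z = 0. Lengths are in m, angles in rad, forces in N, time in s.
With the tool pointing down it reaches from about 0.275 to 0.725 m from the base axis. Payload 5.6 kg.
Tool frame: the origin (TCP) lies where the fingers leave the gripper's body, on its centre line; the fingertips stand 73 mm ahead of it and the grasp point (between the pads) lies 54 mm ahead of it; z points along the fingers, y is the line along which they close (so a half turn about z gives the same grasp; the last joint's range is limited). The gripper opens to 85 mm and grips with 20 to 120 N. Pads are 22 mm wide; open, the fingers measure 114 mm over their backs; the gripper's body (76 mm by 85 mm) begins 54 mm behind the grasp point. The pads swing forward as they close: fully open they stand 13 mm farther back than shut.
Start: joints at [-0.956, 0.255, 0.108, 0, -1.424, -0.285], TCP at [0.178, -0.52, 0.304] pointing down, gripper open.
Joint ranges: [-2.95, 2.95], [-1.21, 1.97], [-1.09, 1.5], [-2.87, 1.71], [-2.94, -0.07], [-3.05, 3.05]. Speed limits (rad/s): [2.57, 2.57, 3.14, 3.14, 3.14, 3.14].

### API

Orientations are given as a rotation vector (axis times angle).
In Python, from plant import ctrl gives the robot as it stands. The module is installed in compiled form; this text tells all that it offers. Calls block until the motion is done:
- ctrl.move_ptp(position, orientation): joint-space move of the TCP to a pose.
- ctrl.movel(position, ori=None, speed=0.15): straight line of the TCP; ori=None keeps the orientation; speed is the mean speed in m/s.
- ctrl.goto_joints(angles): joint-space move.
- ctrl.command_gripper(opening, strength=None): finger opening in m; strength is the grip in N (None keeps the last); returns when the fingers have stopped.
- ctrl.sleep(seconds).
- ctrl.ik(position, orientation): joint angles nearest the present ones, or None.
- ctrl.grab_frame(name): name is "scene" or "top"; returns (picture, depth): 480x640x3 uint8, red, green, blue; 480x640 float32, m along the optical axis (not along the pixel's ray), 0 where there is no reading.
- ctrl.camera_model(name): a dict with "intrinsics" (3x3 intrinsics, pixels), "pose" (4x4, takes a point from camera to world coordinates). Camera axes: x right, y up, looking along -z (the intrinsics and any distortion apply to the point x, -y, -z); pixel columns grow to the right and rows downward; lengths in m; the calibration is good to about 2 mm. A picture is of the moment at which its call begins. camera_model takes no time and is no camera call.
A pose or a line that the arm cannot do raises ctrl.MotionError and nothing moves.
- ctrl.hand_in(): hands the job in; it is judged then, once.
Readings, each from a call of its own:
- ctrl.current_clock(): time.
- ctrl.current_joint_positions(): joint angles.
- ctrl.current_joint_vel(): joint speeds.
- ctrl.current_joint_torque(): joint torques, N m.
- ctrl.current_ee_pos(): TCP position.
- ctrl.current_ee_rot(): TCP orientation.
- ctrl.current_contact_force(): force on the tool from outside, world axes, zero at the start.
- ctrl.current_moment(): the same for the moment, N m.
- ctrl.current_opening(): finger opening in m.
- ctrl.current_grip_force(): force on a finger pad.
Only numpy, scipy, OpenCV 4.12 (cv2) and the standard library are available. Lean on these libraries where they do the work, as an engineer would, in place of code of your own. Each camera call takes 0.05 s, during which the arm holds its last target. There are 200 camera calls.

## Working session

There is one attempt and no reset: what is moved stays moved. The work goes in short steps, each a Python script; the robot and the scene stay as the last script left them, time stands still between calls to the robot, and variables do not carry over. Pictures are saved under pics/ and viewed, at most 10 in all, crops included, and the job is handed in when it is done.

```bash
mkdir -p pics; cat > h.py <<'E'
import numpy as np, cv2
from plant import ctrl
def cloud(name):
    im,d=ctrl.grab_frame(name); m=ctrl.camera_model(name); K=m["intrinsics"];T=m["pose"]
    v,u=np.mgrid[:480,:640]
    p=np.stack([(u-K[0,2])/K[0,0]*d,-(v-K[1,2])/K[1,1]*d,-d],-1)
    w=p@T[:3,:3].T+T[:3,3]; w[d==0]=np.nan
    return im,d,w
def save(n,im): cv2.imwrite("pics/"+n,im[:,:,::-1])
E
python3 - <<'E'
from h import *
for n in("scene","top"):
    im,d,w=cloud(n); save(n+"0.png",im); np.savez(n+"0.npz",im=im,w=w)
    m=ctrl.camera_model(n); print(n,m, (d>0).mean())
print(ctrl.current_ee_rot(),ctrl.current_clock())
E
```

```text
scene {'intrinsics': array([[605.06021717,   0.        , 309.4190825 ],
       [  0.        , 605.06021717, 244.18883829],
       [  0.        ,   0.        ,   1.        ]]), 'pose': array([[-0.36911944, -0.50551383,  0.77987602,  1.19504844],
       [ 0.92925911, -0.2143903 ,  0.30085596,  0.32525757],
       [ 0.015111  ,  0.83575868,  0.54888896,  0.5884532 ],
       [ 0.        ,  0.        ,  0.        ,  1.        ]])} 0.9959147135416667
top {'intrinsics': array([[506.79420954,   0.        , 320.17491677],
       [  0.        , 506.79420954, 238.48813985],
       [  0.        ,   0.        ,   1.        ]]), 'pose': array([[ 0.0321161 ,  0.97511425, -0.21936442,  0.28069153],
       [-0.99948156,  0.03083337, -0.00926947,  0.04336167],
       [-0.00227504,  0.21954839,  0.97559896,  0.88022191],
       [ 0.        ,  0.        ,  0.        ,  1.        ]])} 0.996044921875
[ 5.15600797e-01 -3.09858707e+00 -2.67753751e-03] 0.1
```

View pics/top0.png

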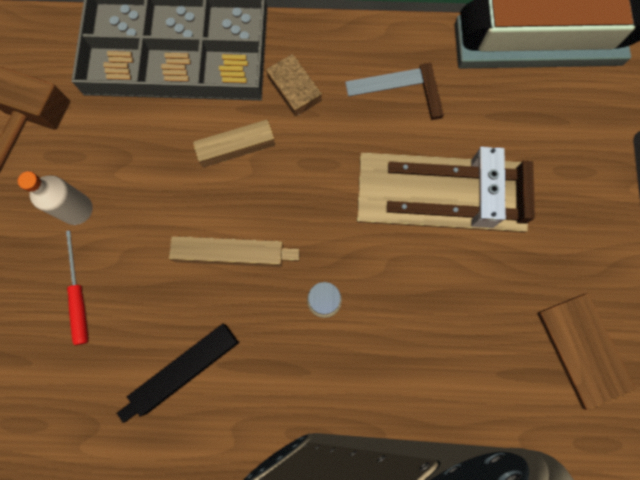

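View pics/scene0.png

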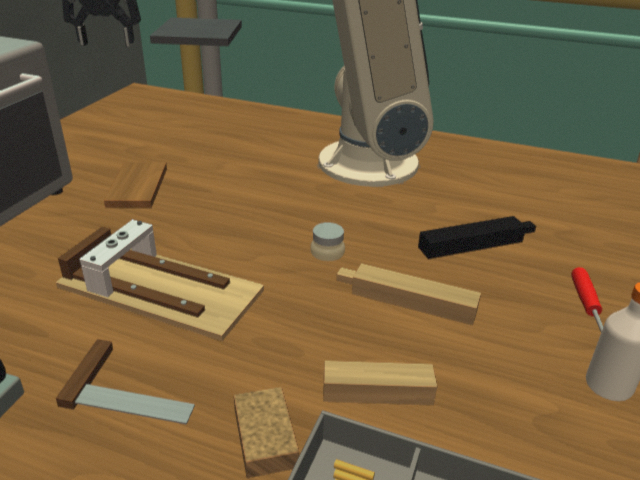

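The top view shows the rail at (170–282, 237–265) with its tenon ending at (299,255). The jig base spans (360–528, 153–230), with the bridge at about 491 and the stop at about 525. A jar stands at (324,299) and the offcut is at (233,142). Next I measure all of these in both views.

```bash
cat > meas.py <<'E'
from h import *
def rect(p):
    p=np.asarray(p,np.float32)*1000
    (c,s,a)=cv2.minAreaRect(p); b=cv2.boxPoints((c,s,a))
    e=[b[1]-b[0],b[2]-b[1]]; l=max(e,key=np.linalg.norm)
    return np.round(c,1),np.round(sorted(s),1),round(float(np.degrees(np.arctan2(l[1],l[0]))%180),2)
def sel(w,x0,x1,y0,y1,z0,z1):
    m=(w[...,0]>x0)&(w[...,0]<x1)&(w[...,1]>y0)&(w[...,1]<y1)&(w[...,2]>z0)&(w[...,2]<z1)
    n,l,st,_=cv2.connectedComponentsWithStats(m.astype(np.uint8))
    return w[l==1+np.argmax(st[1:,4])]
E
python3 - <<'E'
from meas import *
W={n:np.load(n+"0.npz")["w"] for n in("top","scene")}
t=W["top"]
for k,(u,v) in dict(rail=(225,251),tenon=(291,255),off=(233,142),jar=(324,299),floor=(420,190),brid=(491,210),stop=(526,190),fenceL=(430,168),fenceR=(430,209),table=(320,200)).items(): print(k,np.round(t[v,u]*1000,1))
for n,w in W.items():
    rx,ry=t[251,225,:2]
    for k,(c,r,z0,z1) in dict(rail=(t[251,225],.13,.028,.045),tenon=(t[255,291],.03,.015,.03),off=(t[142,233],.1,.028,.045),jar=(t[299,324],.05,.02,.2),bridge=(t[210,491],.09,.066,.076),stop=(t[190,526],.08,.045,.056),base=(t[190,420],.25,.006,.018)).items():
        try:
            p=sel(w,c[0]-r,c[0]+r,c[1]-r,c[1]+r,z0,z1); print(n,k,len(p),*rect(p[:,:2]),"z",np.round(np.percentile(p[:,2]*1000,[5,50,95]),1))
        except Exception as e: print(n,k,e)
E
```

```text
rail [444.3 213.   32.6]
tenon [442.7 100.8  23.2]
off [643.2 213.1  33.2]
jar [367.1  41.7  41.4]
floor [ 570.9 -124.6   11.4]
brid [ 520.  -230.3   70.6]
stop [ 563.9 -298.9   49.4]
fenceL [ 610.2 -141.5   19.4]
fenceR [ 533.5 -140.2   19.9]
table [550.4  54.4  -1.4]
top rail 2592 [446.5 212.5] [ 40.6 190.7] 89.1 z [31.2 33.7 36.1]
top tenon 247 [438.4 106.6] [37. 40.] 161.69 z [18.3 23.5 27.1]
top off 1708 [647.5 213. ] [ 42.9 139.9] 110.08 z [30.3 33.3 35.8]
top jar 837 [368.7  41. ] [51.5 52.7] 179.85 z [41.4 44.6 47. ]
top bridge 1331 [ 557.9 -234.5] [ 41.1 105.3] 178.46 z [68.5 71.1 73.8]
top stop 645 [ 566.3 -303.6] [ 19.3 103.6] 178.03 z [46.4 49.  51.5]
top base 6524 [ 571.1 -165.2] [132.4 300. ] 88.3 z [ 8.6 11.3 14.1]
scene rail 2326 [448.5 211.5] [ 45.6 190. ] 88.76 z [29.9 33.9 35.6]
scene tenon 256 [451.2 109.7] [25.6 50.1] 68.05 z [16.  23.2 26.9]
scene off 2906 [649.6 212.3] [ 43.7 139.6] 110.0 z [30.1 34.2 35.9]
scene jar 772 [372.2  41.6] [53.8 54.2] 158.02 z [21.4 43.4 46.4]
scene bridge 911 [ 558.2 -235.1] [ 43.5 104.6] 178.49 z [68. 72. 74.]
scene stop 538 [ 568.2 -304.7] [ 22.5 104.8] 177.93 z [46.  49.8 51.4]
scene base 6558 [ 572.  -165.4] [134.3 302.1] 88.2 z [ 9.1 12.2 15.4]
```

```bash
cat >> meas.py <<'E'
from scipy.spatial.transform import Rotation as R
def ori(yaw,flip=0):
    a=np.radians(yaw)+np.pi*flip
    x=np.array([np.cos(a),np.sin(a),0]); z=np.array([0,0,-1.]); return R.from_matrix(np.stack([x,np.cross(z,x),z],1)).as_rotvec()
JC=np.array([.5715,-.1653]); JY=268.2
def d(y): return np.array([np.cos(np.radians(y)),np.sin(np.radians(y))])
def jig(x,z,lat=0): 
    e=d(JY); return np.r_[JC+x*e+lat*np.array([-e[1],e[0]]),z]
E
python3 - <<'E'
from meas import *
RC=np.array([.4475,.212]);RY=269.0
g=RC-.01*d(RY)
for f in(0,1):
    for q in (ctrl.ik(np.r_[g,.22],ori(RY,f)),ctrl.ik(jig(-.105,.1),ori(JY,f)),ctrl.ik(jig(-.005,.1),ori(JY,f))): print(f,None if q is None else np.round(q,2))
f=min((0,1),key=lambda f:abs(ctrl.ik(np.r_[g,.22],ori(RY,f))[5])); print(f); open("flip","w").write(str(f))
ctrl.move_ptp(np.r_[g,.2],ori(RY,f)); ctrl.movel(np.r_[g,.088],speed=.12)
print(ctrl.current_contact_force()); ctrl.command_gripper(.03,60)
print(ctrl.current_opening(),ctrl.current_grip_force(),ctrl.current_contact_force())
ctrl.movel(np.r_[g,.22]); print(ctrl.current_opening(),ctrl.current_grip_force(),ctrl.current_contact_force())
ctrl.move_ptp(jig(-.105,.22),ori(JY,f))
print(ctrl.current_opening(),ctrl.current_ee_pos(),ctrl.current_clock())
for n in("top","scene"):
    im,dd,w=cloud(n); np.savez(n+"1.npz",im=im,w=w); save(n+"1.png",im)
E
```

```text
0 [ 0.77  0.2  -0.18  0.   -1.19 -0.79]
0 [ 0.17  0.45 -0.15  0.   -0.97 -0.2 ]
0 [-0.01  0.48 -0.11  0.   -0.99 -0.02]
1 [ 0.77  0.2  -0.18  0.   -1.19  2.35]
1 [ 0.17  0.45 -0.15 -0.   -0.97  2.94]
1 None
0
[-0.49867069  1.23590135 -0.23120041]
0.0386298482789012 62.40859508514404 [-1.61008385  0.17389509  5.44614409]
0.03842472636628985 61.67096972465515 [-1.02777095  0.21548249 -1.24235072]
0.03876423042680123 [ 0.57465679 -0.05939634  0.2197841 ] 6.7
```

View pics/scene1.png

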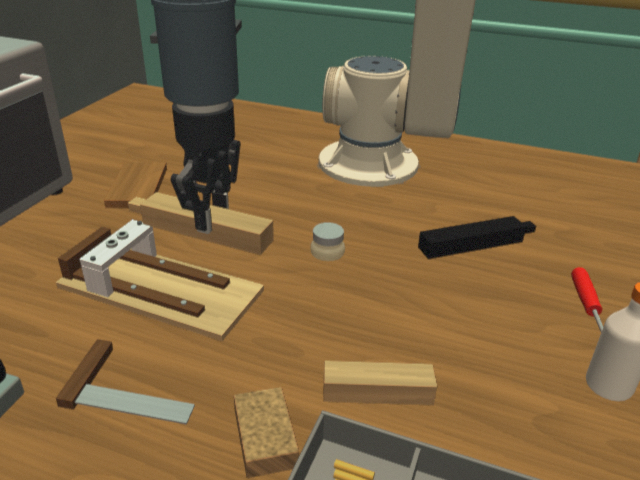

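The scene view shows the rail held between the fingers, tenon leading at about (135,203) and rear end at about (265,235), raised above the jig. I now measure its level, height and offset in jig coordinates.

```bash
python3 - <<'E'
from meas import *
e=d(JY); lat=np.array([-e[1],e[0]])
for n in("top","scene"):
    w=np.load(n+"1.npz")["w"]; q=np.stack([(w[...,:2]-JC)@e,(w[...,:2]-JC)@lat,w[...,2]],-1)*1000
    m=(abs(q[...,1])<60)&(q[...,0]>-230)&(q[...,0]<80)&(q[...,2]>105)&(q[...,2]<175)
    p=q[m]; top=p[(p[:,2]>150)&((p[:,0]<-140)|(p[:,0]>-60))&(abs(p[:,1])<23)]
    top=top[top[:,2]>np.median(top[:,2])-8]
    A=np.c_[top[:,:2],np.ones(len(top))]; c=np.linalg.lstsq(A,top[:,2],rcond=None)[0]
    print(n,len(p),"slope",c, "z at -190,0:",c[2]-190*c[0],c[2]) 
    print(" x range",np.percentile(p[:,0],[.3,99.7]))
    for a,b in((-185,-150),(-50,-5),(5,30)):
        s=p[(p[:,0]>a)&(p[:,0]<b)&(p[:,2]>(130 if a<0 else 120))]; print(a,len(s),np.percentile(s[:,1],[2,98]),np.percentile(s[:,2],[2,50,98]))
E
```

```text
top 2609 slope [-7.16224968e-03  2.15319536e-02  1.63622902e+02] z at -190,0: 164.98372978106644 163.6229023419151
 x range [-151.40978894   27.74151846]
-185 16 [ 6.41850875 18.44267822] [162.75764859 164.09412436 166.85195973]
-50 966 [-21.31302586  17.83885463] [134.04656089 163.80918972 166.72543476]
5 240 [-10.94207902   8.52613658] [142.82302428 153.63159832 156.48860801]
scene 4492 slope [ 2.17355427e-03 -8.20899225e-02  1.64923672e+02] z at -190,0: 164.51069683783228 164.9236721487813
 x range [-191.48080714   27.16323881]
-185 876 [-17.34026554  21.32498975] [133.71340889 162.87984117 166.8371678 ]
-50 937 [-16.38474068  21.64698823] [133.22357055 161.5088268  166.7848907 ]
5 174 [-9.11066189 11.88455987] [142.45346376 154.05694312 156.88078582]
```

```bash
python3 - <<'E'
from meas import *
F=lambda: np.array(ctrl.current_contact_force())
ctrl.movel(jig(-.105,.108),speed=.12); f0=F(); print(f0)
z=.108
while z>.097:
    z-=.001; ctrl.movel(jig(-.105,z),speed=.03); f=F()-f0
    if np.linalg.norm(f)>4: break
print("z",z,f,ctrl.current_ee_pos())
z+=.001
x=-.105
ctrl.movel(jig(-.06,z),speed=.08); print(F()-f0)
if np.linalg.norm(F()-f0)<25:
    ctrl.movel(jig(-.012,z),speed=.08); f1=F(); print(f1-f0); x=-.012
    while x<.006:
        x+=.001; ctrl.movel(jig(x,z),speed=.03); f=F()-f1
        if f[1]>8 or np.linalg.norm(f)>20: break
    print("x",x,f)
print(ctrl.current_opening(),ctrl.current_ee_pos(),ctrl.current_clock())
for n in("top","scene"):
    im,dd,w=cloud(n); np.savez(n+"2.npz",im=im,w=w); save(n+"2.png",im)
E
```

```text
[ 0.34127085  0.39315519 -1.54452404]
z 0.09999999999999999 [-2.23407548  0.47737576  6.38724005] [ 0.57492979 -0.06035448  0.10061631]
[-0.08674829 -1.27567002  0.13548144]
[-0.26638526 -0.65691568 -1.02989714]
x -0.0029999999999999966 [0.00843943 8.12789152 2.22291774]
0.03837006075860444 [ 0.57169445 -0.16088316  0.10088606] 13.6
```

View pics/scene2.png

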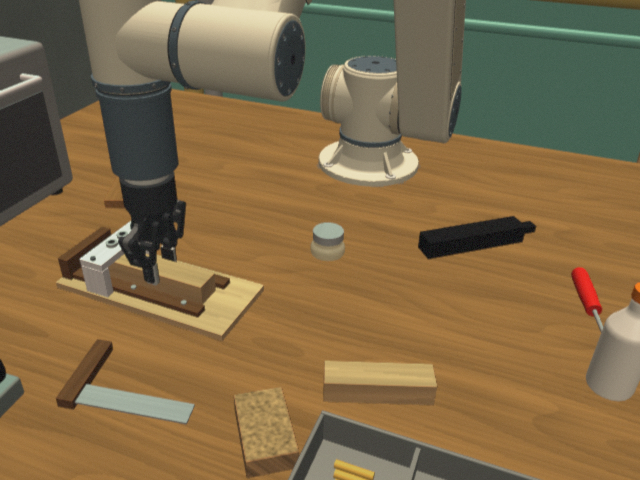

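The rail is under the bridge, with its rear end at about (215,285), and the 8 N feed-direction contact came where the stop was expected. Now I lower the last millimetre, release, rise and check.

```bash
python3 - <<'E'
from meas import *
p=np.array(ctrl.current_ee_pos()); t=jig(-.0025,.1002); ctrl.movel(t,speed=.02); print(ctrl.current_contact_force())
ctrl.command_gripper(.07); ctrl.movel(jig(-.0025,.2)); ctrl.movel(jig(-.25,.24),speed=.25)
print(ctrl.current_clock(),ctrl.current_contact_force())
e=d(JY); lat=np.array([-e[1],e[0]])
for n in("top","scene"):
    im,dd,w=cloud(n); np.savez(n+"3.npz",im=im,w=w)
    save(n+"3.png",cv2.resize(im[130:260,330:560] if n=="top" else im[200:340,40:280],None,fx=3.3,fy=3.3,interpolation=cv2.INTER_CUBIC))
    q=np.stack([(w[...,:2]-JC)@e,(w[...,:2]-JC)@lat,w[...,2]],-1)*1000
    m=(abs(q[...,1])<26)&(q[...,0]>-120)&(q[...,0]<48)&(q[...,2]>38)&(q[...,2]<54); s=q[m]
    A=np.c_[s[:,:2],np.ones(len(s))]; print(n,rect(s[:,:2]/1000),np.percentile(s[:,0],[.5,99.5]),"plane",np.linalg.lstsq(A,s[:,2],rcond=None)[0])
    m=(abs(q[...,1])<12)&(q[...,0]>92)&(q[...,0]<135)&(q[...,2]<56)&(q[...,2]>25)
    for a in range(92,136,4):
        s=q[m&(q[...,0]>=a)&(q[...,0]<a+4)]; print(a,len(s),np.round(np.median(s[:,2]),1) if len(s) else None,end="; ")
    print()
E
```

```text
[-0.8772725  10.42229149  4.64529038]
16.325 [-0.71209459 -0.88829513  0.54961179]
top (array([-21.1,  -0.9]), array([ 41.6, 138.2]), 0.17) [-89.90022792  47.552596  ] plane [-3.32588225e-04  2.06283645e-02  4.49818743e+01]
92 0 None; 96 3 44.8; 100 9 36.6; 104 27 35.4; 108 28 35.2; 112 28 35.1; 116 25 35.2; 120 33 34.7; 124 28 34.5; 128 75 42.2; 132 21 48.7; 
scene (array([-22. ,   1.5]), array([ 43.7, 139.7]), 179.95) [-89.8614883   46.95865673] plane [ 6.40151166e-03 -6.50775320e-02  4.57037868e+01]
92 0 None; 96 0 None; 100 0 None; 104 0 None; 108 0 None; 112 0 None; 116 0 None; 120 0 None; 124 0 None; 128 71 43.6; 132 26 49.0;
```

View pics/top3.png

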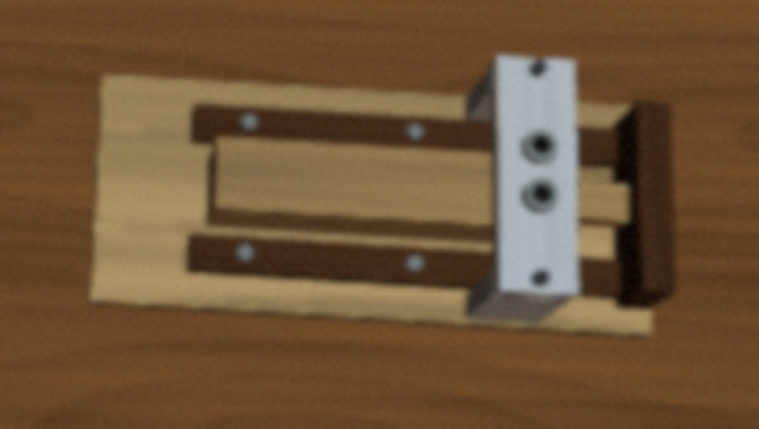

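View pics/scene3.png

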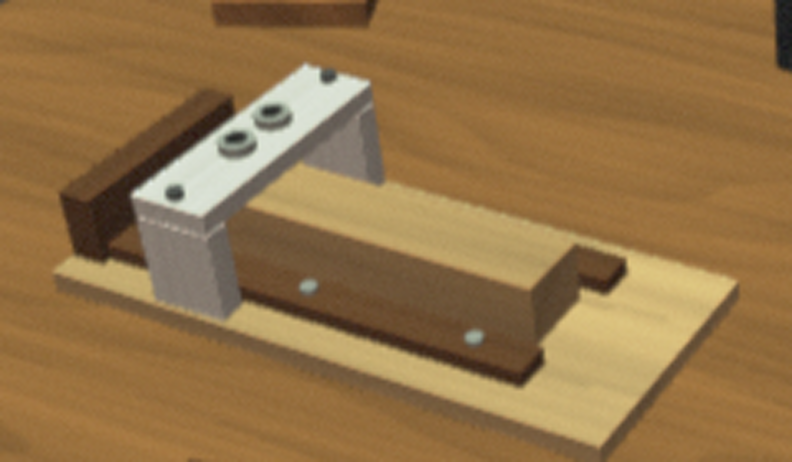

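The tenon end meets the stop at about (630,203) in the top crop. The rail's rear face is at jig x −90, its top is level at 45–46 mm, and it lies between the fences. To make sure of the contact, I give it one gentle nudge from behind with closed fingers and then hand in.

```bash
python3 - <<'E'
from meas import *
F=lambda: np.array(ctrl.current_contact_force())
ctrl.command_gripper(0.0,20); ctrl.movel(jig(-.125,.2)); ctrl.movel(jig(-.125,.105),speed=.12); f0=F(); print(f0)
x=-.125
while x<-.094:
    x+=.001; ctrl.movel(jig(x,.105),speed=.04); f=F()-f0
    if f[1]>6: break
print("x",x,f)
ctrl.movel(jig(-.125,.105),speed=.1); ctrl.movel(jig(-.135,.22)); ctrl.movel(jig(-.25,.24),speed=.25)
im,dd,w=cloud("top"); e=d(JY); lat=np.array([-e[1],e[0]])
q=np.stack([(w[...,:2]-JC)@e,(w[...,:2]-JC)@lat,w[...,2]],-1)*1000
s=q[(abs(q[...,1])<26)&(q[...,0]>-120)&(q[...,0]<48)&(q[...,2]>38)&(q[...,2]<54)]
r=rect(s[:,:2]/1000); print(r,np.percentile(s[:,0],.5),np.median(s[:,2]),ctrl.current_clock())
o=sel(w,.55,.75,.11,.31,.028,.045); print(rect(o[:,:2]))
if abs(np.percentile(s[:,0],.5)+90)<4 and abs(np.median(s[:,2])-45.5)<2: ctrl.hand_in(); print("handed in")
E
```

```text
[ 0.25078123 -0.04353723  0.67182205]
x -0.09799999999999998 [-0.57578547  8.45816828  0.71968374]
(array([-21.2,  -1.1]), array([ 41.1, 138.4]), 0.08) -89.93768792121082 45.12037375752875 27.8083
(array([650.3, 205.2]), array([ 42.4, 123.4]), 110.49)
the job is handed in; nothing more can be done
handed in
```

The rail lies flat in the jig channel, under the bridge, with its tenon end against the stop. I released it and handed the job in at about 28 s. The gripper never went near the offcut; the last top view measured it shorter than before, probably because the arm hid one end.

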